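# Release the latched channel key on a solvent selector

## Robot

A 6-joint arm with a two-finger parallel gripper is mounted at the origin on the work surface. World frame = base frame: x ahead of the robot, y to its left, z up, the work surface at z = 0. Lengths are in m, angles in degrees, forces in N, time in s.
With the tool pointing down it reaches from about 0.25 to 0.725 m from the base axis. Payload 9.7 kg.
Tool frame: the origin (TCP) lies at the very end of the fingers, on their centre line; the grasp point (between the pads) lies 19 mm behind it (bot.grip_point_offset is the z of the grasp point in the tool frame, in m); z points along the fingers, x is the direction in which the jaws open and shut, and the axes are right-handed (so a half turn about z gives the same grasp; the last joint's range is limited). The gripper opens to 85 mm and grips with 20 to 120 N. Pads are 22 mm wide; open, the fingers measure 114 mm over their backs; the gripper's body (76 mm by 85 mm) begins 54 mm behind the grasp point. The pads swing forward as they close: fully open they stand 13 mm farther back than shut.
Start: joints at [64.572, 4.979, 10.078, 95.1, 0, 90], TCP at [0.236, 0.497, 0.231] pointing down, gripper open.
Joint ranges: [-179.16, 179.16], [-48.56, 103.87], [-65.8, 70.77], [-126.05, 130.52], [-82.76, 87.17], [-180, 180]. Speed limits (degrees/s): [127.2, 127.2, 147.25, 180, 180, 180].

## Interface

Orientations are given as [roll, pitch, yaw] about the fixed x, y, z axes, in that order (R = Rz(yaw) Ry(pitch) Rx(roll)).
In Python, from workcell import get_obs, viewer, job_done, bot gives the robot as it stands.
- The arm moves only by the shell command python3 -m handwheel 'ROWS' [FORCE]. ROWS is JSON, a list of rows, each a list of 5 numbers: the closure, from 0 (fully open) to 1 (shut), then the shift along the world's x, y, z in m, then the turn about the world's z in degrees. A call has 1 to 5 rows; each row is the pose to reach, as a shift and turn from the pose measured when the call began; what a row does not reach only later rows make up. A row lasts 1/10 s, in which the tool goes at most 50 mm and 8.59 degrees, less where a joint would pass 70% of its speed; a pose out of reach is approached as far as the arm can. A call with a gripper value outside its range is refused whole. The fingers move at their own pace and stop on an object; FORCE is the grip in N (left out, the last holds). Time passes only in rows, so rows that repeat a pose let the fingers close. It gives the time, the measured TCP pose, the force and the opening at its end, in the units of the state.
- get_obs(): the state, without advancing time (a new reading comes with each control period).
- viewer.camera(name): name is "scene" or "top"; returns a dict with "color" (384x512x3 uint8, blue, green, red), "K" (3x3 intrinsics, pixels), "dist_coeffs" ([k1, k2, p1, p2, k3] as OpenCV has them; the pictures are not rectified), "origin" and "orientation" of the camera in the world. Camera axes: x right, y down, z forward; pixel columns grow to the right and rows downward; lengths in m; the calibration is good to about 2 mm. A picture is of the moment at which its call begins. There is no depth.
- job_done(): hands the job in, once; it reports no verdict.
The state is a dict: "time": time; "q": joint angles; "qd": joint speeds; "joint_efforts": joint torques, N m; "ee_pos": TCP position; "tcp_rot": TCP orientation; "wrist_force": force on the tool from outside, world axes, zero at the start; "torque": the same for the moment, N m; "opening": finger opening in m.
Only numpy, scipy, OpenCV 4.12 (cv2) and the standard library are available. Lean on these libraries where they do the work, as an engineer would, in place of code of your own. Each camera call takes 0.05 s, during which the arm holds its last target.

## Task

One of the four identical spring keys on the white solvent selector box has stayed latched down, so its solvent channel is still open. Tap each of the four keys lightly, in turn from the left end of the row to the right end (as seen from the robot), to find which one is latched; then press that key all the way down and let go so that it springs up, leaving all four keys up. Never push a second key in while one is still down, as that would mix the solvents, and leave the glassware and tools around it where they are: nothing is to be picked up or pushed aside.

Things in the scene. Friction and masses are not known exactly. Their poses are not given: they have to be found in the camera images.
- selector: white solvent selector box standing fixed on the bench on rubber feet, 180 (its x) by 300 (its y) mm. Its front half, towards the robot, is a flat key deck 55 mm high; its rear half is a housing 85 mm high with four black solenoid valves on top reaching 112 mm, and a steel manifold behind. Origin: centre of the underside, at bench height; x points from the keys to the valves, y along the key row to its left end, z up
- place1 (a point): left end of the row (its y side): centre of key place 1 on the selector's deck, at the height of the top of a raised key (69 mm above the bench, 14 mm above the deck). Places are 40 mm apart along the selector's y, 45 mm in front of its centre. Fixed to the selector
- place2 (a point): second from the left: centre of key place 2 on the selector's deck, at the height of the top of a raised key (69 mm above the bench, 14 mm above the deck). Places are 40 mm apart along the selector's y, 45 mm in front of its centre. Fixed to the selector
- place3 (a point): third from the left: centre of key place 3 on the selector's deck, at the height of the top of a raised key (69 mm above the bench, 14 mm above the deck). Places are 40 mm apart along the selector's y, 45 mm in front of its centre. Fixed to the selector
- place4 (a point): right end of the row: centre of key place 4 on the selector's deck, at the height of the top of a raised key (69 mm above the bench, 14 mm above the deck). Places are 40 mm apart along the selector's y, 45 mm in front of its centre. Fixed to the selector
- key_a: grey square push key, one of four identical ones, in any order along the row: cap 24 by 24 mm in a black bezel 32 mm wide, 4 mm high. Origin: centre of the cap's top, which moves straight down only. All four alike: top 69 mm above the bench when raised, 3.5 mm lower when latched; full travel 8 mm
- key_b: grey square push key, one of four identical ones, in any order along the row: cap 24 by 24 mm in a black bezel 32 mm wide, 4 mm high. Origin: centre of the cap's top, which moves straight down only. All four alike: a raised key starts to move at 1.5 N, takes 3.5 N at 5 mm and 4.7 N at the bottom, and always springs back when let go
- key_c: grey square push key, one of four identical ones, in any order along the row: cap 24 by 24 mm in a black bezel 32 mm wide, 4 mm high. Origin: centre of the cap's top, which moves straight down only. All four alike: a latched key is held by a catch inside the box and starts to move at about 3 N
- key_d: grey square push key, one of four identical ones, in any order along the row: cap 24 by 24 mm in a black bezel 32 mm wide, 4 mm high. Origin: centre of the cap's top, which moves straight down only. All four alike: the catch lets go when a latched key is held near the bottom (deeper than 7.5 mm) for a moment, 0.2 s; let go before 6 mm it stays latched
- vial: glass vial with black cap, 22 mm across, 46 mm high, standing loose on the deck by the left end of the row; origin under its centre, z up
- small_vial: small glass vial with black cap, 12 mm across, 32 mm high, standing loose on the deck by the right end of the row; origin under its centre, z up
- amber_bottle: brown glass bottle with blue cap, 66 mm across, 135 mm high, standing beside the selector; origin under its centre, z up
- beaker: empty glass beaker, 54 mm across, 70 mm high, standing beside the selector; origin under its centre, z up
- column: steel chromatography column, 160 mm long, 13 mm thick, lying on the bench in front of the selector; origin under its middle, y along it
- wrench: steel spanner 130 mm long, lying on the bench left of the selector; origin under its middle, x along it
- marker: marker pen 128 mm long, 13 mm thick, lying on the bench right of the selector; origin under it, x along it
- rack: grey vial rack 75 by 135 mm, 42 mm high, standing right of the selector; origin under its centre, z up

How it is judged (in metres and radians):
On the way, in this order (a step that is already met when the one before it is completed fails the run):
1. a finger has touched the key at place 1 of the row, counted from the left (((contact force between the fingers and key_a above 0.3 N and horizontal distance between key_a and place1 below 0.012 m) or (contact force between the fingers and key_b above 0.3 N and horizontal distance between key_b and place1 below 0.012 m) or (contact force between the fingers and key_c above 0.3 N and horizontal distance between key_c and place1 below 0.012 m) or (contact force between the fingers and key_d above 0.3 N and horizontal distance between key_d and place1 below 0.012 m))).
2. a finger has touched the key at place 2 of the row, counted from the left (((contact force between the fingers and key_a above 0.3 N and horizontal distance between key_a and place2 below 0.012 m) or (contact force between the fingers and key_b above 0.3 N and horizontal distance between key_b and place2 below 0.012 m) or (contact force between the fingers and key_c above 0.3 N and horizontal distance between key_c and place2 below 0.012 m) or (contact force between the fingers and key_d above 0.3 N and horizontal distance between key_d and place2 below 0.012 m))).
3. a finger has touched the key at place 3 of the row, counted from the left (((contact force between the fingers and key_a above 0.3 N and horizontal distance between key_a and place3 below 0.012 m) or (contact force between the fingers and key_b above 0.3 N and horizontal distance between key_b and place3 below 0.012 m) or (contact force between the fingers and key_c above 0.3 N and horizontal distance between key_c and place3 below 0.012 m) or (contact force between the fingers and key_d above 0.3 N and horizontal distance between key_d and place3 below 0.012 m))).
4. a finger has touched the key at place 4 of the row, and the latched key has not yet come up (the taps were light: no key that started down is up) (((contact force between the fingers and key_a above 0.3 N and horizontal distance between key_a and place4 below 0.012 m) or (contact force between the fingers and key_b above 0.3 N and horizontal distance between key_b and place4 below 0.012 m) or (contact force between the fingers and key_c above 0.3 N and horizontal distance between key_c and place4 below 0.012 m) or (contact force between the fingers and key_d above 0.3 N and horizontal distance between key_d and place4 below 0.012 m)) and not ((height (world z) of key_a above 0.068 m and distance of key_a from where it was at the start of the episode above 0.0025 m) or (height (world z) of key_b above 0.068 m and distance of key_b from where it was at the start of the episode above 0.0025 m) or (height (world z) of key_c above 0.068 m and distance of key_c from where it was at the start of the episode above 0.0025 m) or (height (world z) of key_d above 0.068 m and distance of key_d from where it was at the start of the episode above 0.0025 m))).
5. the key that started latched (and so has moved less than 5.8 mm from its start) is pressed with the fingers deeper than 6.5 mm (((height (world z) of key_a below 0.0625 m and distance of key_a from where it was at the start of the episode below 0.0058 m and contact force between the fingers and key_a above 0.3 N) or (height (world z) of key_b below 0.0625 m and distance of key_b from where it was at the start of the episode below 0.0058 m and contact force between the fingers and key_b above 0.3 N) or (height (world z) of key_c below 0.0625 m and distance of key_c from where it was at the start of the episode below 0.0058 m and contact force between the fingers and key_c above 0.3 N) or (height (world z) of key_d below 0.0625 m and distance of key_d from where it was at the start of the episode below 0.0058 m and contact force between the fingers and key_d above 0.3 N))).
At the end, for the whole second after the job is handed in: all four keys are up: the top of each is within 1.5 mm of its raised height, 69 mm above the bench (height (world z) of each of key_a, key_b, key_c, key_d above 0.0675 m); the robot touches nothing.
It fails at once if a second key is pushed in (deeper than 5 mm) while another is down (deeper than 2 mm) ((height (world z) of key_a below 0.067 m and height (world z) of key_b below 0.064 m) or (height (world z) of key_a below 0.067 m and height (world z) of key_c below 0.064 m) or (height (world z) of key_a below 0.067 m and height (world z) of key_d below 0.064 m) or (height (world z) of key_b below 0.067 m and height (world z) of key_a below 0.064 m) or (height (world z) of key_b below 0.067 m and height (world z) of key_c below 0.064 m) or (height (world z) of key_b below 0.067 m and height (world z) of key_d below 0.064 m) or (height (world z) of key_c below 0.067 m and height (world z) of key_a below 0.064 m) or (height (world z) of key_c below 0.067 m and height (world z) of key_b below 0.064 m) or (height (world z) of key_c below 0.067 m and height (world z) of key_d below 0.064 m) or (height (world z) of key_d below 0.067 m and height (world z) of key_a below 0.064 m) or (height (world z) of key_d below 0.067 m and height (world z) of key_b below 0.064 m) or (height (world z) of key_d below 0.067 m and height (world z) of key_c below 0.064 m)).
It fails at once if a bystander is moved by more than 25 mm, or lifted (distance of any of vial, small_vial, amber_bottle, beaker, column, wrench, marker, rack from where it was at the start of the episode above 0.025 m).
It fails at once if a standing vial, bottle or beaker is tipped over (more than 0.5 rad) (angle between any of vial, small_vial, amber_bottle, beaker's own z axis and vertical above 0.5 rad).
It also fails if it takes over 42 s, if anything falls off the work surface, if the arm or the gripper's body presses on something with over 40 N, if the wrist force passes 120 N, or if a joint passes its speed limit or range.

## Working session

There is one attempt and no reset: what is moved stays moved. The work goes in short steps, Python scripts to look and compute and a shell command to move; the robot and the scene stay as the last step left them, time stands still between calls to the robot, and variables do not carry over. Pictures are saved under pics/ and viewed, and the job is handed in when it is done.

```bash
mkdir -p pics; ls; python3 - <<'E'
from workcell import get_obs, viewer, job_done, bot
import cv2
print(get_obs())
for n in ("scene","top"):
    c=viewer.camera(n); cv2.imwrite(f"pics/{n}0.png",c["color"]); print(n,c["K"],c["dist_coeffs"],c["origin"],c["orientation"])
E
```

```text
pics
{'time': 0.0, 'q': array([6.45732588e+01, 5.00930371e+00, 1.00349718e+01, 9.51013718e+01,
       1.73536657e-04, 9.00016743e+01]), 'qd': array([ 0.01767449,  0.03451779, -0.09030558,  0.06327724, -0.06809651,
       -0.08833254]), 'joint_efforts': array([-4.86899255e-03, -5.20392001e+01,  4.64801323e+01,  1.65352109e-02,
       -1.78786404e-04, -7.67221422e-06]), 'ee_pos': array([0.23604147, 0.496506  , 0.23060496]), 'tcp_rot': array([-1.79999829e+02,  7.57037565e-02,  6.45715845e+01]), 'wrist_force': array([-0.83957296,  0.39559849,  0.08113156]), 'torque': array([0.03547812, 0.0646142 , 0.01982422]), 'opening': 0.08551091050190339}
scene [[374.05823631   0.         258.76071956]
 [  0.         374.05823631 189.59717892]
 [  0.           0.           1.        ]] [0.03778327 0.         0.         0.         0.        ] [ 1.12677089 -0.68917176  0.67469974] [-124.48914121    0.56259605   37.78346312]
top [[452.59128322   0.         259.58190462]
 [  0.         452.59128322 191.06241729]
 [  0.           0.           1.        ]] [-0.11034282  0.          0.          0.          0.        ] [0.28050632 0.01806707 1.41466614] [-1.66987863e+02  2.41572798e-02 -8.85635214e+01]
```

View pics/top0.png

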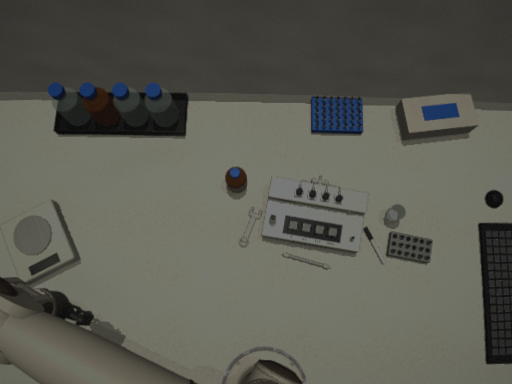

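View pics/scene0.png

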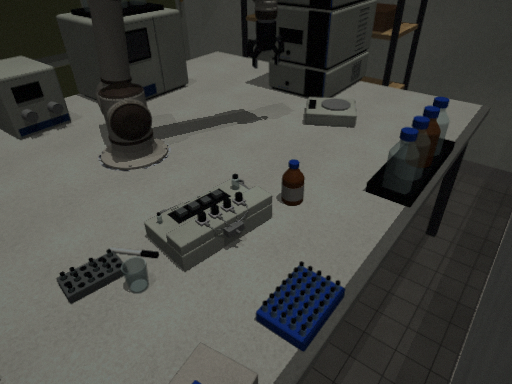

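The top view shows the selector at about (315,215), with four keys in a dark strip from (293,225) to (333,232). The vial is near (273,218) and the small vial near (352,238). Next I'll measure them.

```bash
cat > h.py <<'E'
import numpy as np, cv2
from scipy.spatial.transform import Rotation as Ro
def ray(c,uv):
    p=cv2.undistortPoints(np.array(uv,float).reshape(-1,1,2),c["K"],np.array(c["dist_coeffs"]))[:,0]
    R=Ro.from_euler('xyz',c["orientation"],degrees=True).as_matrix()
    return np.c_[p,np.ones(len(p))]@R.T
def onz(c,uv,z):
    d=ray(c,uv); o=np.array(c["origin"]); return o+d*((z-o[2])/d[:,2])[:,None]
def proj(c,P):
    R=Ro.from_euler('xyz',c["orientation"],degrees=True).as_matrix()
    Pc=(np.array(P,float).reshape(-1,3)-c["origin"])@R
    return cv2.projectPoints(Pc,np.zeros(3),np.zeros(3),c["K"],np.array(c["dist_coeffs"]))[0][:,0]
E
python3 - <<'E'
from workcell import viewer
from h import *
c=viewer.camera("top"); im=c["color"]
cv2.imwrite("pics/topz.png",cv2.resize(np.clip(im[165:275,230:390]*1.6,0,255).astype(np.uint8),None,fx=5,fy=5,interpolation=cv2.INTER_CUBIC))
g=cv2.cvtColor(im,cv2.COLOR_BGR2GRAY)
sub=g[210:245,280:350]
dark=(g<60).astype(np.uint8); 
n,l,s,cen=cv2.connectedComponentsWithStats(dark)
for i in range(1,n):
    if 200<s[i,4]<1500 and 280<cen[i][0]<350 : 
        print("strip",s[i],cen[i])
        cnt,h=cv2.findContours((l==i).astype(np.uint8),cv2.RETR_CCOMP,cv2.CHAIN_APPROX_NONE)
        print("rect",cv2.minAreaRect(max(cnt,key=len)))
        for k,q in enumerate(cnt):
            if h[0][k][3]>=0:
                m=np.zeros_like(g); cv2.drawContours(m,cnt,k,1,-1); m&=(1-dark)
                # sub-pixel centroid
                ys,xs=np.nonzero(m); 
                if len(xs)>10: print(len(xs),xs.mean(),ys.mean(), onz(c,[[xs.mean(),ys.mean()]],.069)[0].round(4), g[m>0].mean())
s=viewer.camera("scene"); 
cv2.imwrite("pics/scz.png",cv2.resize(np.clip(s["color"][165:270,135:285]*1.6,0,255).astype(np.uint8),None,fx=5,fy=5,interpolation=cv2.INTER_CUBIC))
E
```

```text
strip [283 216  59  27 735] [312.03673469 228.99183673]
rect ((312.16943359375, 228.7063751220703), (57.11745071411133, 17.204748153686523), 10.007979393005371)
60 332.4 231.38333333333333 [ 0.4727 -0.1951  0.069 ] 79.96666666666667
60 319.3 229.1 [ 0.4787 -0.1557  0.069 ] 81.7
63 305.984126984127 227.12698412698413 [ 0.4838 -0.1156  0.069 ] 82.2063492063492
63 292.9047619047619 224.63492063492063 [ 0.4904 -0.0762  0.069 ] 82.39682539682539
```

View pics/topz.png

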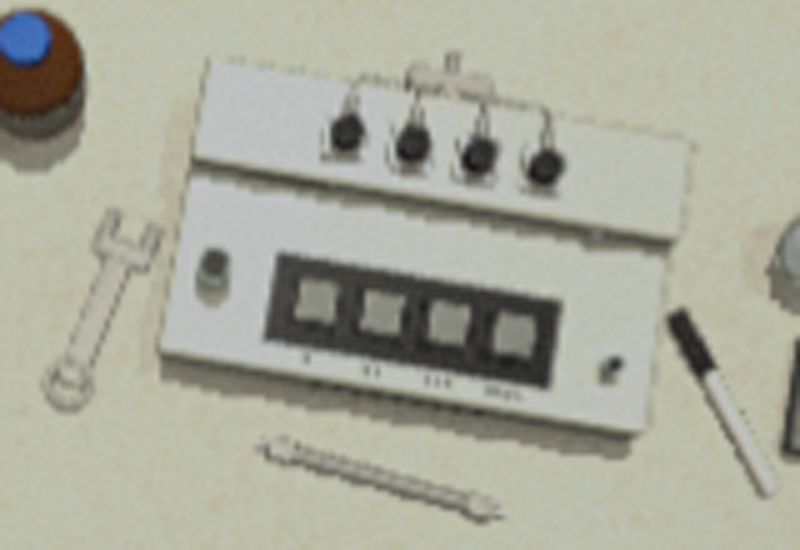

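View pics/scz.png

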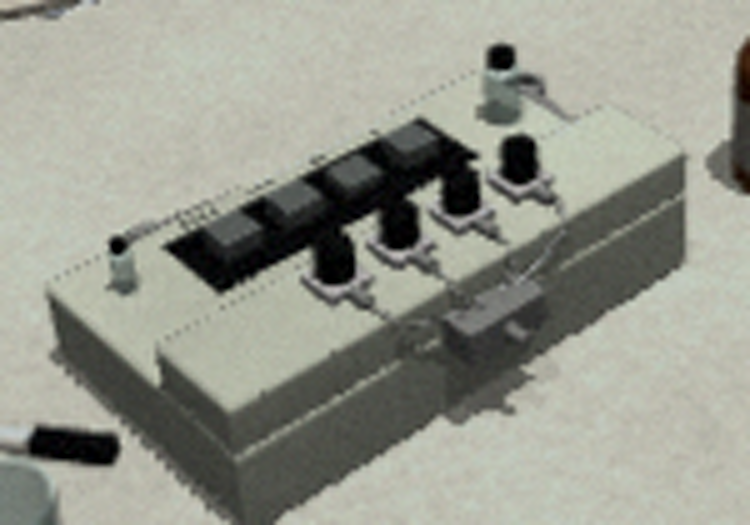

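The fitted key centres at z = 0.069 are 39.4–40.4 mm apart, which matches the nominal 40 mm. The selector yaw is about -8.5°. I'll shut the fingers and travel high to place 1 at (0.490, -0.076).

```bash
python3 -m handwheel '[[1,0.02,-0.045,0,-8],[1,0.04,-0.09,0,-16],[1,0.06,-0.135,0,-24],[1,0.08,-0.18,0,-32],[1,0.1,-0.225,0,-40]]' 40; python3 -m handwheel '[[1,0.02,-0.045,0,-8],[1,0.04,-0.09,0,-16],[1,0.06,-0.135,0,-24],[1,0.08,-0.18,0,-32],[1,0.1,-0.225,0,-33]]'
```

```text
time: 0.7
ee_pos: [0.3363, 0.2698, 0.2308]
tcp_rot: [-180.0, 0.0, 24.3]
wrist_force: [0.9, 0.2, 0.0]
opening: 0.0127
time: 1.2
ee_pos: [0.4366, 0.0428, 0.2309]
tcp_rot: [-180.0, -0.0, -9.0]
wrist_force: [1.6, 1.3, -0.3]
opening: 0.0
```

```bash
python3 -m handwheel '[[1,0.02,-0.04,0,0],[1,0.038,-0.08,-0.02,0],[1,0.0535,-0.119,-0.05,0],[1,0.0535,-0.119,-0.09,0],[1,0.0535,-0.119,-0.12,0]]';  python3 -m handwheel '[[1,0,0,-0.02,0],[1,0,0,-0.03,0],[1,0,0,-0.03,0]]'; python3 - <<'E'
from workcell import viewer,get_obs
from h import *
print(get_obs()["ee_pos"],get_obs()["wrist_force"])
ims=[]
c=viewer.camera("top"); a=c["color"][165:275,230:390]
s=viewer.camera("scene"); b=s["color"][130:240,135:295]
cv2.imwrite("pics/k1.png",cv2.resize(np.clip(np.vstack([a,b])*1.6,0,255).astype(np.uint8),None,fx=2.7,fy=2.7,interpolation=cv2.INTER_CUBIC))
E
```

```text
time: 1.7
ee_pos: [0.4896, -0.0776, 0.1082]
tcp_rot: [-180.0, 0.1, -9.2]
wrist_force: [-0.5, 0.9, -0.6]
opening: 0.0001
time: 2.0
ee_pos: [0.4889, -0.0774, 0.0772]
tcp_rot: [-180.0, 0.2, -9.2]
wrist_force: [-0.4, -0.4, 0.2]
opening: -0.0
[ 0.48886734 -0.07744593  0.077163  ] [-0.38818074 -0.44083138  0.20207039]
```

View pics/k1.png

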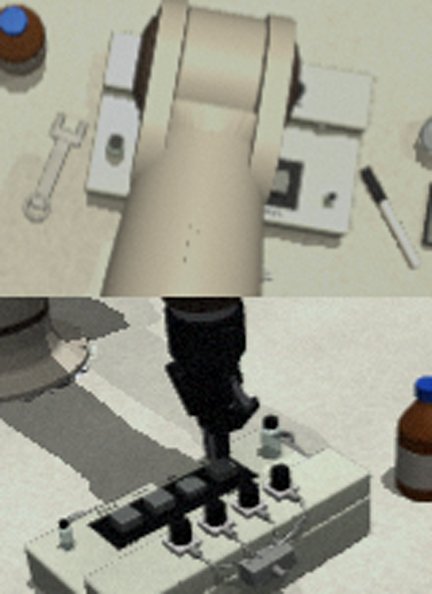

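The fingertips are directly over key 1, with the vial clear to its left. I'll go down in small steps and read the force.

```bash
python3 -m handwheel '[[1,0.001,0.001,-0.005,0],[1,0.001,0.001,-0.007,0],[1,0.001,0.001,-0.007,0]]'; for i in 1; do python3 -m handwheel '[[1,0,0,-0.001,0],[1,0,0,-0.001,0]]'; python3 -m handwheel '[[1,0,0,-0.001,0],[1,0,0,-0.001,0]]';python3 -m handwheel '[[1,0,0,-0.001,0],[1,0,0,-0.001,0]]';  done
```

```text
time: 2.4
ee_pos: [0.4912, -0.0764, 0.0726]
tcp_rot: [-180.0, 0.0, -9.1]
wrist_force: [-0.8, 0.5, 0.3]
opening: 0.0002
time: 2.6
ee_pos: [0.4913, -0.0764, 0.0717]
tcp_rot: [-180.0, 0.0, -9.1]
wrist_force: [0.4, 0.0, -0.6]
opening: -0.0003
time: 2.8
ee_pos: [0.4912, -0.0764, 0.0705]
tcp_rot: [-180.0, 0.0, -9.1]
wrist_force: [-0.7, 0.0, -0.7]
opening: -0.0
time: 3.0
ee_pos: [0.4912, -0.0764, 0.0694]
tcp_rot: [-180.0, 0.0, -9.1]
wrist_force: [0.0, -0.7, -0.4]
opening: -0.0004
```

```bash
python3 -m handwheel '[[1,0,0,-0.001,0],[1,0,0,-0.001,0]]'; python3 -m handwheel '[[1,0,0,-0.001,0],[1,0,0,-0.001,0]]';python3 -m handwheel '[[1,0,0,-0.001,0],[1,0,0,-0.001,0]]'; python3 -m handwheel '[[1,0,0,0,0],[1,0,0,0,0]]'
```

```text
time: 3.2
ee_pos: [0.4913, -0.0765, 0.0685]
tcp_rot: [-180.0, 0.0, -9.1]
wrist_force: [-1.1, -0.4, 2.1]
opening: 0.0
time: 3.4
ee_pos: [0.4913, -0.0764, 0.0675]
tcp_rot: [-180.0, 0.0, -9.1]
wrist_force: [-0.5, -0.7, 1.8]
opening: -0.0002
time: 3.6
ee_pos: [0.4913, -0.0764, 0.0664]
tcp_rot: [-180.0, 0.0, -9.1]
wrist_force: [-0.2, -0.2, 2.7]
opening: -0.0
time: 3.8
ee_pos: [0.4912, -0.0764, 0.0665]
tcp_rot: [-180.0, 0.0, -9.1]
wrist_force: [-0.2, -0.3, 1.9]
opening: 0.0
```

Contact came at z ≈ 0.069 and the force followed the raised-key curve (about 2 N), so key 1 is up. On to key 2.

```bash
python3 -m handwheel '[[1,0,0,0.012,0],[1,-0.0035,-0.02,0.012,0],[1,-0.0065,-0.0395,0.012,0],[1,-0.0065,-0.0395,0.008,0],[1,-0.0065,-0.0395,0.005,0]]'; python3 -m handwheel '[[1,0,0,-0.001,0],[1,0,0,-0.001,0]]'
```

```text
time: 4.3
ee_pos: [0.4848, -0.116, 0.0716]
tcp_rot: [-180.0, 0.0, -9.2]
wrist_force: [-0.1, 0.2, 0.6]
opening: -0.0002
time: 4.5
ee_pos: [0.4847, -0.1154, 0.0704]
tcp_rot: [-180.0, 0.0, -9.2]
wrist_force: [-0.1, -1.0, 0.1]
opening: 0.0002
```

```bash
for i in 1; do python3 -m handwheel '[[1,0,0,-0.001,0],[1,0,0,-0.002,0],[1,0,0,-0.002,0]]'; python3 -m handwheel '[[1,0,0,-0.001,0],[1,0,0,-0.001,0]]';python3 -m handwheel '[[1,0,0,-0.001,0],[1,0,0,-0.001,0]]'; python3 -m handwheel '[[1,0,0,0,0],[1,0,0,0,0]]'; done
```

```text
time: 4.8
ee_pos: [0.4847, -0.1152, 0.0683]
tcp_rot: [-180.0, 0.0, -9.1]
wrist_force: [0.1, -0.3, -0.6]
opening: -0.0002
time: 5.0
ee_pos: [0.4847, -0.1151, 0.0671]
tcp_rot: [-180.0, 0.0, -9.1]
wrist_force: [-0.3, -0.1, 0.4]
opening: -0.0006
time: 5.2
ee_pos: [0.4846, -0.1151, 0.066]
tcp_rot: [-180.0, 0.1, -9.1]
wrist_force: [0.4, -0.5, 0.1]
opening: -0.0004
time: 5.4
ee_pos: [0.4846, -0.1151, 0.0659]
tcp_rot: [-180.0, 0.1, -9.1]
wrist_force: [-0.4, -0.6, -0.5]
opening: -0.0001
```

There's no force at 0.066, so key 2 looks latched. I'll go on gently until it touches.

```bash
python3 -m handwheel '[[1,0,0,-0.001,0],[1,0,0,-0.001,0]]';python3 -m handwheel '[[1,0,0,-0.0003,0],[1,0,0,-0.0003,0]]'
```

```text
time: 5.6
ee_pos: [0.4847, -0.1152, 0.0651]
tcp_rot: [-180.0, 0.0, -9.1]
wrist_force: [-0.8, 1.2, 2.2]
opening: 0.0
time: 5.8
ee_pos: [0.4847, -0.1152, 0.065]
tcp_rot: [-180.0, 0.0, -9.1]
wrist_force: [-1.3, 0.7, 3.1]
opening: -0.0001
```

Contact came at about 0.0652 with 2–3 N, so key 2 is the latched one. I still have to tap keys 3 and 4, which should be raised. I'll keep those above 0.066.

```bash
python3 -m handwheel '[[1,0,0,0.012,0],[1,-0.003,-0.02,0.0135,0],[1,-0.006,-0.0395,0.0135,0],[1,-0.006,-0.0395,0.009,0],[1,-0.006,-0.0395,0.006,0]]'; python3 -m handwheel '[[1,0,0,-0.001,0],[1,0,0,-0.001,0]]'; python3 -m handwheel '[[1,0,0,-0.001,0],[1,0,0,-0.001,0]]'
```

```text
time: 6.3
ee_pos: [0.4787, -0.1548, 0.071]
tcp_rot: [-180.0, 0.0, -9.2]
wrist_force: [-0.5, 0.2, -0.3]
opening: -0.0001
time: 6.5
ee_pos: [0.4786, -0.1542, 0.0698]
tcp_rot: [-179.9, 0.1, -9.2]
wrist_force: [0.2, 0.2, 1.0]
opening: 0.0002
time: 6.7
ee_pos: [0.4788, -0.1537, 0.0689]
tcp_rot: [-179.9, 0.1, -9.1]
wrist_force: [0.1, 1.3, 1.5]
opening: -0.0005
```

```bash
python3 -m handwheel '[[1,0,0,-0.001,0],[1,0,0,-0.001,0]]'; python3 -m handwheel '[[1,0,0,-0.001,0],[1,0,0,-0.001,0]]'
```

```text
time: 6.9
ee_pos: [0.4789, -0.1537, 0.068]
tcp_rot: [-179.9, 0.0, -9.1]
wrist_force: [-0.3, 0.4, 2.5]
opening: 0.0001
time: 7.1
ee_pos: [0.4789, -0.1537, 0.067]
tcp_rot: [-179.9, 0.0, -9.1]
wrist_force: [-1.2, 0.3, 2.3]
opening: -0.0001
```

Key 3 is raised, with contact at 0.069 and about 2.4 N. Now key 4 at (0.4726, -0.195).

```bash
python3 -m handwheel '[[1,0,0,0.012,0],[1,-0.003,-0.02,0.0115,0],[1,-0.006,-0.041,0.0115,0],[1,-0.006,-0.041,0.008,0],[1,-0.006,-0.041,0.004,0]]'; python3 -m handwheel '[[1,0,0,-0.001,0],[1,0,0,-0.001,0]]'; python3 -m handwheel '[[1,0,0,-0.001,0],[1,0,0,-0.001,0]]'
```

```text
time: 7.6
ee_pos: [0.473, -0.1948, 0.0713]
tcp_rot: [-179.9, 0.0, -9.2]
wrist_force: [0.2, -0.1, -0.7]
opening: 0.0001
time: 7.8
ee_pos: [0.4729, -0.1942, 0.0701]
tcp_rot: [-179.9, 0.0, -9.1]
wrist_force: [0.4, -0.1, 0.2]
opening: -0.0003
time: 8.0
ee_pos: [0.473, -0.1939, 0.0691]
tcp_rot: [-179.9, 0.0, -9.1]
wrist_force: [0.1, 0.5, -0.2]
opening: -0.0001
```

```bash
python3 -m handwheel '[[1,0,0,-0.001,0],[1,0,0,-0.001,0]]'; python3 -m handwheel '[[1,0,0,-0.0005,0],[1,0,0,-0.0005,0]]'
```

```text
time: 8.2
ee_pos: [0.4731, -0.1938, 0.0683]
tcp_rot: [-179.9, 0.0, -9.1]
wrist_force: [-0.7, -0.2, 2.2]
opening: -0.0001
time: 8.4
ee_pos: [0.4732, -0.1938, 0.0679]
tcp_rot: [-179.9, 0.0, -9.1]
wrist_force: [-1.3, 0.4, 2.2]
opening: -0.0
```

Key 4 is raised too. Back to key 2 for the full press.

```bash
python3 -m handwheel '[[1,0,0,0.013,0],[1,0.004,0.026,0.015,0],[1,0.0075,0.052,0.015,0],[1,0.0113,0.078,0.013,0],[1,0.0113,0.078,0.006,0]]'; python3 -m handwheel '[[1,0,0,0,0],[1,0,0,-0.003,0],[1,0,0,-0.006,0],[1,0,0,-0.007,0],[1,0,0,-0.007,0]]'
```

```text
time: 8.9
ee_pos: [0.4854, -0.1138, 0.0753]
tcp_rot: [-179.9, -0.1, -9.0]
wrist_force: [0.9, -0.4, 0.1]
opening: -0.0001
time: 9.4
ee_pos: [0.4852, -0.1142, 0.0681]
tcp_rot: [-179.9, -0.1, -9.0]
wrist_force: [0.2, -0.2, -0.6]
opening: -0.0002
```

```bash
python3 -m handwheel '[[1,0,-0.001,-0.002,0],[1,0,-0.001,-0.004,0],[1,0,-0.001,-0.006,0],[1,0,-0.001,-0.007,0],[1,0,-0.001,-0.007,0]]'; python3 -m handwheel '[[1,0,0,-0.0003,0],[1,0,0,-0.0003,0],[1,0,0,-0.0003,0],[1,0,0,-0.0003,0]]'
```

```text
time: 9.9
ee_pos: [0.4852, -0.1155, 0.0613]
tcp_rot: [-179.9, -0.1, -9.0]
wrist_force: [-1.3, -3.7, 4.7]
opening: 0.0001
time: 10.3
ee_pos: [0.4853, -0.1155, 0.061]
tcp_rot: [-179.9, -0.1, -9.0]
wrist_force: [-1.1, -2.8, 5.5]
opening: -0.0003
```

It's at the bottom at 0.0610. I'll hold a moment longer, lift in two stages, and check whether the key follows the fingers above 0.0655.

```bash
python3 -m handwheel '[[1,0,0,-0.0003,0],[1,0,0,-0.0003,0],[1,0,0,0.003,0],[1,0,0,0.006,0],[1,0,0,0.006,0]]'; python3 -m handwheel '[[1,0,0,0,0],[1,0,0,0,0]]'
```

```text
time: 10.8
ee_pos: [0.4854, -0.1154, 0.0673]
tcp_rot: [-179.9, -0.1, -9.0]
wrist_force: [-0.3, -0.4, 2.0]
opening: 0.0
time: 11.0
ee_pos: [0.4854, -0.1153, 0.0672]
tcp_rot: [-179.9, -0.1, -9.0]
wrist_force: [1.3, -1.0, 2.7]
opening: -0.0002
```

The key still pushes with 2–2.7 N at 0.067, so it has unlatched. I'll retreat straight up and then aside for a look.

```bash
python3 -m handwheel '[[1,0,0,0.03,0],[1,0,0,0.07,0],[1,0,0,0.11,0],[1,0,0,0.14,0],[1,0,0,0.14,0]]'; python3 -m handwheel '[[1,-0.015,0.045,0,0],[1,-0.03,0.09,0,0],[1,-0.045,0.135,0,0],[1,-0.06,0.18,0,0],[1,-0.075,0.225,0,0]]'; python3 -m handwheel '[[1,-0.01,0.045,0,0],[1,-0.02,0.09,0,0],[1,-0.02,0.09,0,0],[1,-0.02,0.09,0,0]]'; python3 - <<'E'
from workcell import viewer,get_obs
from h import *
ims=[]
c=viewer.camera("top"); a=c["color"][165:275,230:390]
s=viewer.camera("scene"); b=s["color"][150:260,135:295]
cv2.imwrite("pics/end.png",cv2.resize(np.clip(np.vstack([a,b])*1.6,0,255).astype(np.uint8),None,fx=2.7,fy=2.7,interpolation=cv2.INTER_CUBIC))
s0=cv2.imread("pics/scene0.png"); d=cv2.absdiff(s0,s["color"]).max(2); d0=cv2.absdiff(cv2.imread("pics/top0.png"),c["color"]).max(2)
for n,x in(("scene",d[150:310,50:310]),("top",d0[160:270,230:440])):
    ys,xs=np.nonzero(x>40); print(n,len(xs), (xs.min(),xs.max(),ys.min(),ys.max()) if len(xs) else "")
E
```

```text
time: 11.5
ee_pos: [0.4868, -0.1153, 0.2112]
tcp_rot: [-179.9, -0.4, -9.0]
wrist_force: [0.5, -0.1, -0.2]
opening: 0.0003
time: 12.0
ee_pos: [0.4105, 0.1113, 0.2102]
tcp_rot: [-179.9, -0.4, -9.0]
wrist_force: [1.4, 0.0, -0.7]
opening: -0.0003
time: 12.4
ee_pos: [0.3898, 0.2022, 0.2091]
tcp_rot: [-179.9, -0.3, -8.8]
wrist_force: [-0.7, -0.8, -0.3]
opening: 0.0001
scene 719 (np.int64(22), np.int64(198), np.int64(0), np.int64(47))
top 0
```

View pics/end.png

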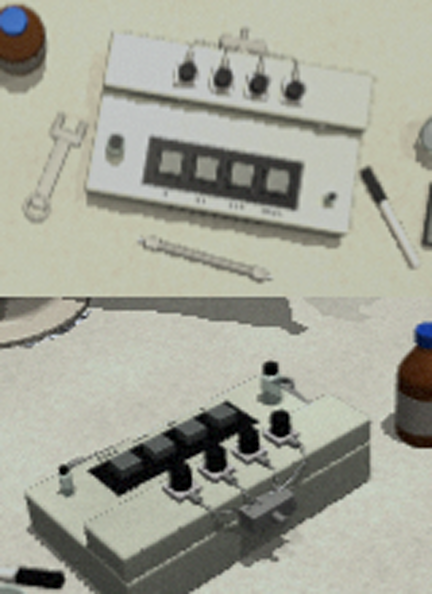

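All the glassware and tools are where they were: no top-view pixel changed around the box, and the scene-view changes can be put down to the arm and its shadow. The arm is clear and at rest, so I'm handing in.

```bash
python3 -c "
from workcell import job_done; print(job_done())"
```

```text
the job is handed in; nothing more can be done
None
```

I found the latched key, the second from the left, and released it; as far as my checks show, all four keys are now up. The job is handed in, at about 12.5 s of the 42 s allowed.

- **Taps, left to right:** keys 1, 3 and 4 were up, touching at about 69 mm with roughly 2–2.5 N. Key 2 gave no force until about 65.2 mm, then 2–3 N, which marked it as latched. The deepest I pushed a raised key was about 2.6 mm, well short of the 5 mm limit.
- **Release:** I pressed key 2 to the bottom at 61.0 mm, held it for more than 0.4 s and let it up. On the way up it was still pushing with 2–2.7 N at 67 mm, above its latched height, so it had unlatched. I did not tap the other keys again.
- **Final pictures:** there was no change around the box in the top view, so nothing was moved. The scene view did show changes at the top of the area I compared; I put these down to the arm and its shadow but did not check pixel by pixel. The pictures are too coarse to show a 3.5 mm difference in key height, so "key 2 is up" rests on the force reading.

Wrist force readings varied by about ±1 N throughout. No check failed or disagreed.

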